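# Swing the bail in and stack the brush carrier on the glaze crate

## Robot

A 6-joint arm with a two-finger parallel gripper is mounted at the origin on the work surface. World frame = base frame: x ahead of the robot, y to its left, z up, the work surface at z = 0. Lengths are in m, angles in rad, forces in N, time in s.
With the tool pointing down it reaches from about 0.375 to 0.975 m from the base axis. Payload 3.8 kg.
Tool frame: the origin (TCP) lies between the finger pads; the fingertips stand 17 mm ahead of it and the grasp point (between the pads) lies 2 mm behind it (ctrl.tcp_to_tips is the distance from the TCP to the fingertips, in m); z points along the fingers, y is the line along which they close (so a half turn about z gives the same grasp; the last joint's range is limited). The gripper opens to 85 mm and grips with 20 to 120 N. Pads are 22 mm wide; open, the fingers measure 114 mm over their backs; the gripper's body (76 mm by 85 mm) begins 54 mm behind the grasp point. The pads swing forward as they close: fully open they stand 13 mm farther back than shut.
Start: joints at [-1.232, 0.264, 1.604, -0, 1.274, -0.037], TCP at [0.248, -0.628, 0.248] pointing down, gripper open.
Joint ranges: [-2.63, 2.63], [-0.94, 2.18], [0.31, 2.57], [-1.31, 4.45], [0, 2.66], [-2.55, 2.55]. Speed limits (rad/s): [2.57, 2.57, 3.14, 3.14, 3.14, 3.14].

## Interface

Orientations are given as a 3x3 rotation matrix whose columns are the frame's x, y, z axes.
In Python, from cell import monitor, vision, ctrl gives the robot as it stands.
- The arm moves only by the tool servo_tool, never from a script. Its argument "targets" is a list of rows, each a list of 7 numbers: the shift along the tool's x, y, z normalised to -1 to 1, where 1 is 0.05 m, then the turn, a rotation vector about the tool's x, y, z normalised to -1 to 1, where 1 is 6 degrees, then the opening, from 0 (shut) to 1 (fully open). In form: [[tx, ty, tz, rx, ry, rz, gripper], ...]. A call has 1 to 10 rows; each row shifts and turns the commanded pose from where the row before left it, along the tool's axes as they then stand; what a row does not reach is not made up. A row lasts 1/10 s, in which the tool goes at most 50 mm and 8.59 degrees, less where a joint would pass 70% of its speed; a pose out of reach is approached as far as the arm can. A call with a number of a shift or a turn outside -1 to 1 is refused whole. A call with a gripper value outside its range is refused whole. The fingers move at their own pace and stop on an object; "grip_force" is the grip in N (left out, the last holds). Time passes only in rows, so rows that do not move let the fingers close. It gives the time, the measured TCP pose, the force, the opening and the grip force at its end, in the units of the state.
- monitor.observe(): the state, without advancing time (a new reading comes with each control period).
- vision.grab_frame(name): name is "scene" or "top" or "wrist"; returns a dict with "frame" (384x512x3 uint8, red, green, blue), "depth" (384x512 float32, m along the optical axis (not along the pixel's ray), 0 where there is no reading), "fx", "fy", "cx", "cy" (pixels), "R" (3x3) and "t" (3): a world point X has camera coordinates R X + t. Camera axes: x right, y down, z forward; pixel columns grow to the right and rows downward; lengths in m; the calibration is good to about 2 mm. A picture is of the moment at which its call begins.
- ctrl.finish_job(): hands the job in; it is judged then, once.
The state is a dict: "t": time; "joint_positions": joint angles; "joint_vel": joint speeds; "effort": joint torques, N m; "ee_pos": TCP position; "ee_rot": TCP orientation; "force": force on the tool from outside, world axes, zero at the start; "torque": the same for the moment, N m; "gripper_width": finger opening in m; "grasp_force": force on a finger pad.
Only numpy, scipy, OpenCV 4.12 (cv2) and the standard library are available. Lean on these libraries where they do the work, as an engineer would, in place of code of your own. Each camera call takes 0.05 s, during which the arm holds its last target. There are 200 camera calls.

## Task

The crate of glaze jars has one bail arm folded in across its top and the other swung out past its end. Swing that outer bail in until it lies flat across the crate too, then take the long wooden carrier of brushes by its handle and set it gently on both bails, level, centred over the crate and running along the crate's length. Do not drop or tip the carrier, and leave the short carrier (it would fall between the bails) where it stands.

Things in the scene. Friction and masses are not known exactly. Their poses are not given: they have to be found in the camera images.
- crate: Grey plastic crate of jars, fixed; own x 200, own y (length) 320, 120 mm tall; origin: centre of underside. A U-shaped bail of 10 mm steel bar is hinged at each end at own y = +-130, z = 126 mm, with 75 mm legs over the long walls. Flat in (its stop) a bail's cross bar lies at y = +-55, z = 126, top 131 mm. The -y bail starts flat in and should stay; the +y bail starts out. Jar tops: z = 80 mm.
- bail_bar (a point): Middle of the +y bail's cross bar (10 mm round, 192 mm long, along crate x), on its axis. It moves on a 75 mm circle about the hinge line (crate y = 130, z = 126 mm): starts leaning out beyond the crate's end, 30 to 55 degrees above level; up and over, it ends flat in at y = 55, z = 126. Light friction: about 2 N moves it, it stays where left. A pinched bar turns between the pads.
- carrier: Long wooden brush carrier, loose, 0.3 to 0.6 kg: own x 200, own y 120 mm, tray walls 42 mm high. A handle bar along own x over the middle, between 50 mm wide end panels: 16 mm wide, 22 mm tall, its centre 104 mm above the underside, free for 184 mm. Origin: centre of the flat underside, z up. Own x goes along the crate's own y, either way round.
- short_carrier: Bystander: same kind of wooden carrier and same heights, but only 100 mm long (own x) by 120 mm (own y). Origin: centre of its underside. Stands on either side of the long one; leave it.

How it is judged:
By the outcome, as a careful person would: the job done as asked, in the order asked, and still so for the second after the job is handed in, with the robot touching nothing.
It also fails if it takes over 61 s, if anything falls off the work surface, if the arm or the gripper's body presses on something with over 40 N, if the wrist force passes 120 N, or if a joint passes its speed limit or range.

## Working session

There is one attempt and no reset: what is moved stays moved. The work goes in short steps, Python scripts to look and compute and a tool call to move; the robot and the scene stay as the last step left them, time stands still between calls to the robot, and variables do not carry over. Pictures are saved under pics/ and viewed, at most 10 in all, crops included, and the job is handed in when it is done.

Besides the shell and the picture viewer there is one more tool, called by a JSON object that holds its "op" and its "data". servo_tool: Moves the arm, as the interface text tells. Scaled input: -1 to 1 covers 0.05 m each way for a shift and 6 degrees each way for a turn. Its arguments: {"type":"object","properties":{"targets":{"type":"array","items":{"type":"array","items":{"type":"number","minimum":-1,"maximum":1}}},"grip_force":{"type":"number"}},"required":["targets"]}

```bash
mkdir -p pics; ls
cat > h.py <<'E'
import numpy as np, cv2
from cell import monitor, vision, ctrl
def grab(n,save=None):
    f=vision.grab_frame(n)
    if save: cv2.imwrite('pics/'+save,cv2.cvtColor(f['frame'],cv2.COLOR_RGB2BGR))
    return f
def pts(f):
    d=f['depth'];v,u=np.mgrid[:d.shape[0],:d.shape[1]]
    P=np.stack([(u-f['cx'])/f['fx']*d,(v-f['cy'])/f['fy']*d,d],-1)
    W=(P-f['t'])@f['R']; W[d==0]=np.nan
    return W
E
python3 - <<'E'
from h import *
a=grab('top');b=grab('scene')
cv2.imwrite('pics/a.png',cv2.cvtColor(a['frame'],cv2.COLOR_RGB2BGR));cv2.imwrite('pics/b.png',cv2.cvtColor(b['frame'],cv2.COLOR_RGB2BGR))
np.savez('ab.npz',Wa=pts(a),Wb=pts(b),Ia=a['frame'],Ib=b['frame'])
print(monitor.observe())
for f in(a,b): print(f['fx'],f['cx'],f['cy'],f['R'],f['t'])
E
```

```text
pics
{'t': 0.1, 'joint_positions': array([-1.23189533e+00,  2.64718879e-01,  1.60524357e+00, -6.12279598e-07,
        1.27372663e+00, -3.69343462e-02]), 'joint_vel': array([-0.00024902, -0.00069316, -0.00392891, -0.00168458,  0.00211121,
       -0.00016679]), 'effort': array([ 3.53634105e-04, -5.16709507e+01, -3.68588841e+01, -3.46964825e-06,
        6.32298645e-03,  6.16702721e-06]), 'ee_pos': array([ 0.24752331, -0.6272944 ,  0.24705552]), 'ee_rot': array([[ 9.30201294e-01,  3.67049132e-01, -6.97508345e-04],
       [ 3.67049787e-01, -9.30199197e-01,  1.97698133e-03],
       [ 7.68275783e-05, -2.09501088e-03, -9.99997803e-01]]), 'force': array([ 0.09934462,  0.16182215, -0.03381586]), 'torque': array([ 0.02007922, -0.01344155, -0.02050544]), 'grasp_force': 0.0, 'gripper_width': 0.08535952367781909}
433.610854367429 253.79456920838578 190.81732616662777 [[ 0.01032933 -0.99994134  0.00326034]
 [-0.99683438 -0.01055417 -0.07880251]
 [ 0.0788323  -0.00243605 -0.99688492]] [-0.06551453  0.49755088  1.26643618]
408.68126497081164 261.03296850062753 187.59593427500192 [[-0.73600808  0.67695611 -0.00474674]
 [ 0.37017482  0.39657536 -0.84005868]
 [-0.56680042 -0.6200471  -0.54247478]] [ 0.41332477 -0.08411873  1.47094607]
```

View pics/a.png

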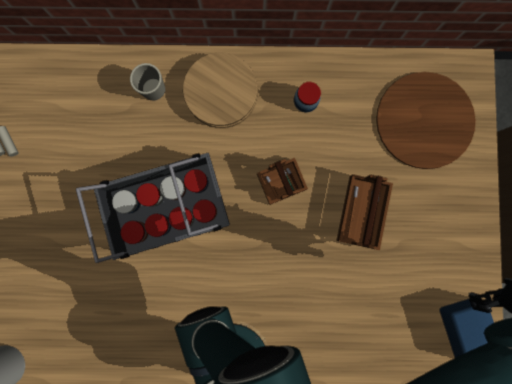

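View pics/b.png

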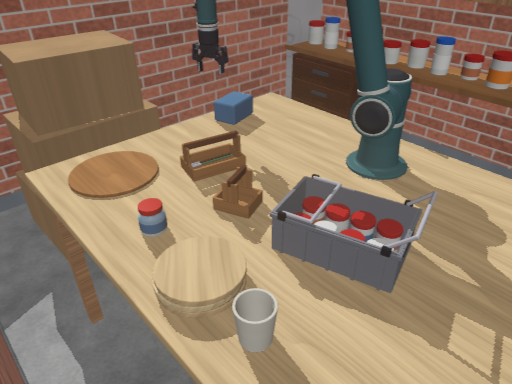

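The top view shows the crate at about (163,207), with its outer bail at the left (85-97, 190-260). The short carrier is at (282,182) and the long carrier at (365,212), its handle near (376,212).

Run:
```python
from h import *
D=np.load('ab.npz');W=D['Wa'];I=D['Ia'].astype(int)
def box(u0,u1,v0,v1,z0,z1,sat=None):
    w=W[v0:v1,u0:u1];i=I[v0:v1,u0:u1];m=(w[...,2]>z0)&(w[...,2]<z1)
    if sat is not None: m&=(i.max(-1)-i.min(-1)<sat)
    return w[m]
def rect(p):
    (c,s,a)=cv2.minAreaRect(p[:,:2].astype(np.float32));return np.round(c,4),np.round(s,4),round(a,2),len(p),np.round(np.median(p[:,2]),4)
print('rim',rect(box(95,235,145,262,.112,.124)))
print('high',rect(box(70,125,170,270,.14,.25)))
p=box(70,100,180,270,.15,.25);print('bar',rect(p),np.percentile(p[:,2],[5,50,95]))
for n,b in(('long',(330,400,165,255)),('short',(250,312,150,210))):
    for z0,z1 in((.008,.15),(.03,.05),(.1,.13)):
        p=box(*b,z0,z1); print(n,z0,rect(p) if len(p)>4 else None)
print('z left region',np.round(W[225,80:110,2],3))
print('W long row',np.round(W[212,335:395,:][::3],3))
```

```text
rim (array([0.4485, 0.1942]), array([0.2159, 0.3303]), 17.42, 1250, np.float64(0.119))
high (array([0.4005, 0.3502]), array([0.2018, 0.0542]), 17.14, 478, np.float64(0.18))
bar (array([0.3968, 0.3683]), array([0.2026, 0.0403]), 8.35, 382, np.float64(0.1812)) [0.16015413 0.18118357 0.18520205]
long 0.008 (array([ 0.454 , -0.3989]), array([0.2459, 0.1938]), 2.01, 2435, np.float64(0.0341))
long 0.03 (array([ 0.4399, -0.3857]), array([0.1225, 0.1999]), 78.13, 614, np.float64(0.0414))
long 0.1 (array([ 0.4403, -0.3851]), array([0.0489, 0.2001]), 78.0, 570, np.float64(0.1139))
short 0.008 (array([ 0.5347, -0.1374]), array([0.1234, 0.1308]), 18.2, 1197, np.float64(0.0389))
short 0.03 (array([ 0.5288, -0.1415]), array([0.1004, 0.1204]), 22.85, 326, np.float64(0.042))
short 0.1 (array([ 0.5288, -0.1421]), array([0.1001, 0.049 ]), 23.05, 289, np.float64(0.1135))
z left region [-0.001  0.002  0.001 -0.004 -0.001  0.182  0.184  0.184  0.175 -0.001
 -0.    -0.     0.002 -0.001 -0.002  0.003  0.001  0.002 -0.003  0.
 -0.001  0.    -0.     0.119  0.12   0.119  0.122  0.117  0.108  0.1  ]
W long row [[ 0.439 -0.306 -0.004]
 [ 0.439 -0.314  0.   ]
 [ 0.439 -0.323 -0.001]
 [ 0.438 -0.323  0.04 ]
 [ 0.438 -0.331  0.044]
 [ 0.439 -0.348  0.009]
 [ 0.439 -0.357  0.008]
 [ 0.439 -0.366  0.007]
 [ 0.439 -0.375  0.007]
 [ 0.439 -0.384  0.006]
 [ 0.439 -0.392  0.012]
 [ 0.436 -0.378  0.099]
 [ 0.436 -0.381  0.117]
 [ 0.436 -0.39   0.115]
 [ 0.44  -0.429  0.006]
 [ 0.439 -0.435  0.015]
 [ 0.439 -0.438  0.037]
 [ 0.439 -0.446  0.039]
 [ 0.44  -0.468 -0.003]
 [ 0.44  -0.476  0.   ]]
```

```bash
cat >> h.py <<'E'
C=np.array([.4485,.1942]);TH=np.radians(17.42)
ux=np.array([np.cos(TH),np.sin(TH)]);uy=np.array([-np.sin(TH),np.cos(TH)])
def crate(p): q=np.asarray(p)[...,:2]-C; return np.stack([q@ux,q@uy,np.asarray(p)[...,2]],-1)
def world(x,y,z): return np.r_[C+x*ux+y*uy,z]
def R(yaw): y=np.radians(yaw);c,s=np.cos(y),np.sin(y);return np.array([[c,s,0],[s,-c,0],[0,0,-1.]])
from scipy.spatial.transform import Rotation as Ro
def plan(way,yaw,p=None):
    "turn first, then shifts in tool units for each waypoint"
    s=monitor.observe();p=s['ee_pos'] if p is None else p
    print('p',p.round(4),'turn/6',(np.degrees(Ro.from_matrix(s['ee_rot'].T@R(yaw)).as_rotvec())/6).round(3),'w',round(s['gripper_width'],4),'F',s['force'].round(1),'t',s['t'])
    for w in way: print('->',np.round(w,4),(R(yaw).T@(w-p)/.05).round(2)); p=w
E
python3 - <<'E'
from h import *
D=np.load('ab.npz');W=D['Wa']
w=W[170:270,70:125].reshape(-1,3);w=w[w[:,2]>.14];c=crate(w)
m=np.abs(c[:,0])<.08;print('outer bar',np.median(c[m],0),c[m].min(0),c[m].max(0))
b=c[m]
for x in(-.07,-.03,.03,.07): k=abs(b[:,0]-x)<.015;print(x,np.median(b[k],0))
w=W[140:265,95:235].reshape(-1,3);c=crate(w);m=(c[:,2]>.124)&(c[:,2]<.14)&(abs(c[:,0])<.08);print('inner bar',np.median(c[m],0),m.sum())
m=(c[:,2]>.112)&(c[:,2]<.124)
for k,n in((0,'x'),(1,'y')): 
    o=c[m][abs(c[m][:,1-k])<(.09 if k==0 else .07)][:,k]; print(n,np.percentile(o,[0,1,5,95,99,100]).round(4))
for x in(-.08,-.04,0,.04,.08):
    o=c[m&(abs(c[:,0]-x)<.015)][:,1];print('ends at x',x,o.min(),o.max())
for y in(-.11,-.05,0,.05,.11):
    o=c[m&(abs(c[:,1]-y)<.015)][:,0];print('sides at y',y,o.min(),o.max())
plan([np.array([.52,-.1,.28]),world(0,.183,.27),world(0,.183,.179)],17.42)
E
```

```text
outer bar [-0.00132451  0.1829508   0.18171305] [-0.07951398  0.17817639  0.17503848] [0.07980179 0.18976187 0.18837504]
-0.07 [-0.06768931  0.18323086  0.18155057]
-0.03 [-0.02940074  0.18323067  0.18148352]
0.03 [0.03037354 0.18208255 0.18193624]
0.07 [0.06773584 0.1829586  0.18153954]
inner bar [ 0.00046185 -0.05508307  0.12965886] 229
x [-0.1048 -0.1044 -0.1036  0.104   0.105   0.1054]
y [-0.1649 -0.1647 -0.1638  0.1638  0.1649  0.1652]
ends at x -0.08 -0.16435410069335543 0.16449362946707474
ends at x -0.04 -0.16449901338734035 0.16517743053111775
ends at x 0 -0.16482738471499833 0.16488523747009046
ends at x 0.04 -0.1648957420308796 0.16483809754321768
ends at x 0.08 -0.16516174980862336 0.16517384742692182
sides at y -0.11 -0.10490133792640863 0.10486396651395652
sides at y -0.05 -0.10451905195210756 0.10535714582657942
sides at y 0 -0.10442828572087891 0.10536505281419531
sides at y 0.05 -0.10424831172040727 0.10543311814732649
sides at y 0.11 -0.10699130599003386 0.10791832542979164
p [ 0.2475 -0.6273  0.2471] turn/6 [-0.02  -0.     0.686] w 0.0854 F [ 0.1  0.2 -0. ] t 0.1
-> [ 0.52 -0.1   0.28] [ 8.36 -8.43 -0.66]
-> [0.3937 0.3688 0.27  ] [ 0.4 -9.7  0.2]
-> [0.3937 0.3688 0.179 ] [0.   0.   1.82]
```

{"op": "servo_tool", "data": {"targets": [[0, 0, -0.3, 0, 0, 0.69, 0.6], [0.45, -0.42, -0.1, 0, 0, 0, 0.6], [0.45, -0.42, -0.1, 0, 0, 0, 0.6], [0.45, -0.42, -0.1, 0, 0, 0, 0.6], [0.45, -0.42, -0.06, 0, 0, 0, 0.6], [0.45, -0.42, 0, 0, 0, 0, 0.6], [0.45, -0.42, 0, 0, 0, 0, 0.6], [0.45, -0.42, 0, 0, 0, 0, 0.6], [0.45, -0.42, 0, 0, 0, 0, 0.6], [0.45, -0.42, 0, 0, 0, 0, 0.6]]}}

```text
t: 1.1
ee_pos: [0.3847, -0.3856, 0.2807]
ee_rot: [[0.954, 0.299, -0.001], [0.299, -0.954, 0.001], [-0.0, -0.001, -1.0]]
force: [1.1, 0.1, 0.4]
gripper_width: 0.0513
grasp_force: 0.0
```

{"op": "servo_tool", "data": {"targets": [[0.45, -0.42, 0, 0, 0, 0, 0.6], [0.45, -0.42, 0, 0, 0, 0, 0.6], [0.45, -0.42, 0, 0, 0, 0, 0.6], [0.45, -0.42, 0, 0, 0, 0, 0.6], [0.45, -0.42, 0, 0, 0, 0, 0.6], [0.45, -0.42, 0, 0, 0, 0, 0.6], [0.45, -0.42, 0, 0, 0, 0, 0.6], [0.45, -0.42, 0, 0, 0, 0, 0.6], [0.3, -0.42, 0, 0, 0, 0, 0.6], [0.2, -0.45, 0, 0, 0, 0, 0.6]]}}

```text
t: 2.1
ee_pos: [0.5173, -0.1226, 0.2807]
ee_rot: [[0.954, 0.299, -0.001], [0.299, -0.954, 0.0], [-0.001, -0.001, -1.0]]
force: [0.2, -0.4, 0.2]
gripper_width: 0.0516
grasp_force: 0.0
```

{"op": "servo_tool", "data": {"targets": [[0, -0.5, 0, 0, 0, 0, 0.6], [0, -0.5, 0, 0, 0, 0, 0.6], [0, -0.5, 0, 0, 0, 0, 0.6], [0, -0.5, 0, 0, 0, 0, 0.6], [0, -0.5, 0, 0, 0, 0, 0.6], [0, -0.5, 0, 0, 0, 0, 0.6], [0, -0.5, 0, 0, 0, 0, 0.6], [0, -0.5, 0, 0, 0, 0, 0.6], [0, -0.5, 0, 0, 0, 0, 0.6], [0, -0.5, 0, 0, 0, 0, 0.6]]}}

```text
t: 3.1
ee_pos: [0.4414, 0.1155, 0.2808]
ee_rot: [[0.954, 0.299, -0.001], [0.299, -0.954, -0.0], [-0.001, -0.0, -1.0]]
force: [0.5, -0.5, -0.3]
gripper_width: 0.0515
grasp_force: 0.0
```

Run:
```python
from h import *
plan([world(0,.183,.27),world(0,.183,.178)],17.42)
print(monitor.observe()['joint_positions'].round(2))
```

```text
p [0.4414 0.1155 0.2808] turn/6 [-0.001  0.006 -0.005] w 0.0515 F [ 0.5 -0.5 -0.3] t 3.1
-> [0.3937 0.3688 0.27  ] [ 0.61 -5.12  0.22]
-> [0.3937 0.3688 0.178 ] [0.   0.   1.84]
[ 0.2  -0.18  2.01  0.    1.32  1.47]
```

{"op": "servo_tool", "data": {"targets": [[0.06, -0.5, 0, 0, 0, 0, 0.6], [0.06, -0.5, 0, 0, 0, 0, 0.6], [0.06, -0.5, 0, 0, 0, 0, 0.6], [0.06, -0.5, 0, 0, 0, 0, 0.6], [0.06, -0.5, 0, 0, 0, 0, 0.6], [0.06, -0.5, 0, 0, 0, 0, 0.6], [0.06, -0.5, 0, 0, 0, 0, 0.6], [0.06, -0.5, 0, 0, 0, 0, 0.6], [0.06, -0.5, 0.1, 0, 0, 0, 0.6], [0.06, -0.4, 0.12, 0, 0, 0, 0.6]]}}

```text
t: 4.1
ee_pos: [0.397, 0.3587, 0.27]
ee_rot: [[0.954, 0.3, -0.0], [0.3, -0.954, 0.0], [-0.0, -0.0, -1.0]]
force: [0.1, 0.1, 0.2]
gripper_width: 0.0511
grasp_force: 0.0
```

{"op": "servo_tool", "data": {"targets": [[0, 0, 0, 0, 0, 0, 0.6], [0, 0, 0, 0, 0, 0, 0.6]]}}

```text
t: 4.3
ee_pos: [0.3971, 0.3571, 0.2696]
ee_rot: [[0.954, 0.3, -0.001], [0.3, -0.954, -0.001], [-0.001, 0.001, -1.0]]
force: [-0.6, -0.5, -0.3]
gripper_width: 0.0516
grasp_force: 0.0
```

Run:
```python
from h import *
plan([world(0,.183,.178)],17.42)
f=grab('wrist','w1.png');W=crate(pts(f).reshape(-1,3))
m=(W[:,2]>.165)&(W[:,2]<.2)&(abs(W[:,0])<.05)&(abs(W[:,1]-.183)<.03);print(m.sum(),np.median(W[m],0),np.percentile(W[m],[5,95],axis=0))
```

```text
p [0.3971 0.3571 0.2696] turn/6 [0.011 0.014 0.006] w 0.0516 F [-0.6 -0.5 -0.3] t 4.3
-> [0.3937 0.3688 0.178 ] [ 0.   -0.24  1.83]
1405 [0.00379753 0.18425308 0.18206444] [[-0.04445009  0.17993776  0.17955344]
 [ 0.04561109  0.18877546  0.18349236]]
```

View pics/w1.png

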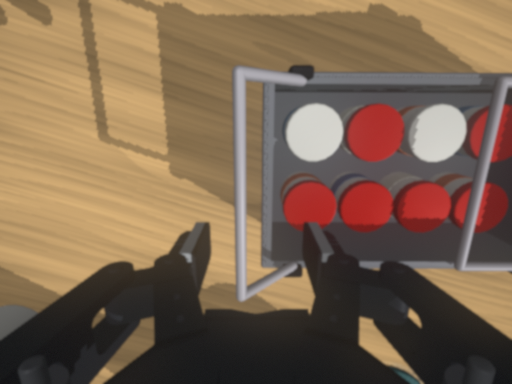

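The wrist view shows the bar at column 240, between the fingertips at columns 190 and 315, so it sits slightly off-centre as measured. I'm descending and pinching it.

{"op": "servo_tool", "data": {"targets": [[0, -0.25, 0, 0, 0, 0, 0.6], [0, 0, 0.3, 0, 0, 0, 0.6], [0, 0, 0.4, 0, 0, 0, 0.6], [0, 0, 0.4, 0, 0, 0, 0.6], [0, 0, 0.4, 0, 0, 0, 0.6], [0, 0, 0.33, 0, 0, 0, 0.6], [0, 0, 0, 0, 0, 0, 0.6]], "grip_force": 25}}

```text
t: 5.05
ee_pos: [0.3919, 0.3673, 0.175]
ee_rot: [[0.954, 0.299, -0.005], [0.299, -0.954, -0.004], [-0.006, 0.003, -1.0]]
force: [-0.3, -0.5, -0.3]
gripper_width: 0.0513
grasp_force: 0.0
```

{"op": "servo_tool", "data": {"targets": [[0, 0, 0, 0, 0, 0, 0], [0, 0, 0, 0, 0, 0, 0], [0, 0, 0, 0, 0, 0, 0], [0, 0, 0, 0, 0, 0, 0], [0, 0, 0, 0, 0, 0, 0], [0, 0, 0, 0, 0, 0, 0]]}}

```text
t: 5.65
ee_pos: [0.3944, 0.3705, 0.1801]
ee_rot: [[0.954, 0.299, 0.002], [0.299, -0.954, 0.003], [0.002, -0.002, -1.0]]
force: [-0.5, 4.4, 4.3]
gripper_width: 0.0088
grasp_force: 25.5
```

Run:
```python
from h import *
plan([],17.42);p=monitor.observe()['ee_pos'];print(crate(p))
# arc: from 45deg to 180deg in 15 steps of 9deg; bar pose increments in tool units (tool y=-crate y, z down)
a=np.radians(np.linspace(45,180,16));y=.13+.075*np.cos(a);z=.126+.075*np.sin(a)
print(np.c_[-np.diff(y)/.05,-np.diff(z)/.05].round(2).tolist())
```

```text
p [0.3944 0.3705 0.1801] turn/6 [-0.019 -0.023 -0.006] w 0.0088 F [-0.5  4.4  4.3] t 5.65
[0.00114662 0.18442228 0.18008528]
[[0.18, -0.15], [0.2, -0.12], [0.22, -0.09], [0.23, -0.05], [0.23, -0.02], [0.23, 0.02], [0.23, 0.05], [0.22, 0.09], [0.2, 0.12], [0.18, 0.15], [0.15, 0.18], [0.12, 0.2], [0.09, 0.22], [0.05, 0.23], [0.02, 0.23]]
```

{"op": "servo_tool", "data": {"targets": [[0, 0.18, -0.15, 0, 0, 0, 0], [0, 0.2, -0.12, 0, 0, 0, 0], [0, 0.22, -0.09, 0, 0, 0, 0], [0, 0.23, -0.05, 0, 0, 0, 0], [0, 0.23, -0.02, 0, 0, 0, 0]]}}

```text
t: 6.15
ee_pos: [0.41, 0.3198, 0.2023]
ee_rot: [[0.954, 0.299, 0.001], [0.299, -0.954, 0.003], [0.002, -0.003, -1.0]]
force: [-0.7, 3.4, 4.4]
gripper_width: 0.0087
grasp_force: 26.1
```

{"op": "servo_tool", "data": {"targets": [[0, 0.23, 0.02, 0, 0, 0, 0], [0, 0.23, 0.05, 0, 0, 0, 0], [0, 0.22, 0.09, 0, 0, 0, 0], [0, 0.2, 0.12, 0, 0, 0, 0], [0, 0.18, 0.15, 0, 0, 0, 0]]}}

```text
t: 6.65
ee_pos: [0.426, 0.2674, 0.1782]
ee_rot: [[0.954, 0.299, 0.001], [0.299, -0.954, 0.0], [0.001, 0.0, -1.0]]
force: [1.7, 2.8, 0.7]
gripper_width: 0.0091
grasp_force: 26.6
```

Run:
```python
from h import *
plan([world(0,.055,.124)],17.42);p=monitor.observe()['ee_pos'];c=crate(p);print(c,np.hypot(c[1]-.13,c[2]+.002-.126))
```

```text
p [0.426  0.2674 0.1782] turn/6 [ 0.001 -0.005 -0.008] w 0.0091 F [1.7 2.8 0.7] t 6.65
-> [0.432  0.2467 0.124 ] [-0.01  0.43  1.08]
[0.000478   0.07655958 0.17816014] 0.07608678768679836
```

{"op": "servo_tool", "data": {"targets": [[0, 0.14, 0.18, 0, 0, 0, 0], [0, 0.12, 0.2, 0, 0, 0, 0], [0, 0.09, 0.22, 0, 0, 0, 0], [0, 0.05, 0.23, 0, 0, 0, 0], [0, 0.02, 0.23, 0, 0, 0, 0], [0, 0, 0.04, 0, 0, 0, 0], [0, 0, 0, 0, 0, 0, 0]]}}

```text
t: 7.35
ee_pos: [0.4322, 0.247, 0.1225]
ee_rot: [[0.954, 0.3, 0.0], [0.3, -0.954, -0.003], [-0.0, 0.003, -1.0]]
force: [5.8, -3.5, 0.7]
gripper_width: 0.0086
grasp_force: 28.4
```

Run:
```python
from h import *
plan([world(0,.055,.124)],17.42);p=monitor.observe()['ee_pos'];c=crate(p);print(c)
```

```text
p [0.4322 0.247  0.1225] turn/6 [0.024 0.004 0.004] w 0.0086 F [ 5.8 -3.5  0.7] t 7.35
-> [0.432  0.2467 0.124 ] [-0.    0.01 -0.03]
[0.00023635 0.05529151 0.12250544]
```

Bail is down. Now I'll press a hair further, release, lift and look.

{"op": "servo_tool", "data": {"targets": [[0, 0, 0.05, 0, 0, 0, 0], [0, 0, 0, 0, 0, 0, 0], [0, 0, 0, 0, 0, 0, 0.5], [0, 0, 0, 0, 0, 0, 0.5], [0, 0, 0, 0, 0, 0, 0.5], [0, 0, 0, 0, 0, 0, 0.5], [0, 0, -0.3, 0, 0, 0, 0.5], [0, 0, -0.5, 0, 0, 0, 0.5], [0, 0, -0.8, 0, 0, 0, 0.5], [0, 0, -0.9, 0, 0, 0, 0.5]]}}

```text
t: 8.35
ee_pos: [0.4303, 0.2476, 0.2455]
ee_rot: [[0.954, 0.299, -0.004], [0.299, -0.954, -0.002], [-0.004, 0.001, -1.0]]
force: [0.6, 0.7, 0.3]
gripper_width: 0.0426
grasp_force: 0.0
```

{"op": "servo_tool", "data": {"targets": [[0, 0, -0.9, 0, 0, 0, 0.5], [0.3, 0.5, 0, 0, 0, 1, 0.5], [0.3, 0.5, 0, 0, 0, 1, 0.5], [0.3, 0.5, 0, 0, 0, 1, 0.5], [0.3, 0.5, 0, 0, 0, 1, 0.5], [0.3, 0.5, 0, 0, 0, 0.9, 0.5], [0.3, 0.5, 0, 0, 0, 0, 0.5], [0.3, 0.5, 0, 0, 0, 0, 0.5], [0, 0.5, 0, 0, 0, 0, 0.5], [0, 0.5, 0, 0, 0, 0, 0.5]]}}

```text
t: 9.35
ee_pos: [0.5256, 0.027, 0.2905]
ee_rot: [[0.978, -0.208, -0.001], [-0.208, -0.978, 0.0], [-0.001, 0.0, -1.0]]
force: [-0.1, -0.5, 0.2]
gripper_width: 0.0426
grasp_force: 0.0
```

Run:
```python
from h import *
a=grab('top');W=pts(a);w=W[140:265,75:235].reshape(-1,3);c=crate(w)
for s in(-1,1):
    m=(c[:,2]>.122)&(c[:,2]<.17)&(abs(c[:,0])<.08)&(c[:,1]*s>0);print(s,m.sum(),np.median(c[m],0) if m.sum() else '', c[m].max(0) if m.sum() else '')
plan([np.array([.5,-.2,.28]),np.array([.44,-.385,.2]),np.array([.44,-.385,.102])],-12)
```

```text
-1 219 [-0.00912529 -0.05597857  0.12974505] [ 0.06756907 -0.04918736  0.13544353]
1 268 [-0.00401525  0.0550911   0.12946891] [0.07956944 0.16274166 0.13802166]
p [0.5247 0.024  0.2905] turn/6 [ 0.033  0.015 -0.013] w 0.0428 F [-1.1 -2.  -0.3] t 9.4
-> [ 0.5  -0.2   0.28] [0.45 4.48 0.21]
-> [ 0.44  -0.385  0.2  ] [-0.4   3.87  1.6 ]
-> [ 0.44  -0.385  0.102] [0.   0.   1.96]
```

Both bails are flat at y = ±55 mm. On to the long carrier.

{"op": "servo_tool", "data": {"targets": [[0.06, 0.45, 0, 0, 0, 0, 0.6], [0.06, 0.5, 0, 0, 0, 0, 0.6], [0.06, 0.5, 0, 0, 0, 0, 0.6], [0.06, 0.5, 0, 0, 0, 0, 0.6], [0.06, 0.5, 0, 0, 0, 0, 0.6], [0.06, 0.5, 0, 0, 0, 0, 0.6], [0.06, 0.5, 0, 0, 0, 0, 0.6], [0, 0.5, 0, 0, 0, 0, 0.6], [0, 0.5, 0, 0, 0, 0, 0.6], [-0.05, 0.5, 0.1, 0, 0, 0, 0.6]]}}

```text
t: 10.4
ee_pos: [0.4926, -0.2188, 0.2864]
ee_rot: [[0.978, -0.208, 0.001], [-0.208, -0.978, -0.0], [0.001, -0.0, -1.0]]
force: [0.2, -0.0, 0.7]
gripper_width: 0.0514
grasp_force: 0.0
```

{"op": "servo_tool", "data": {"targets": [[-0.05, 0.5, 0.2, 0, 0, 0, 0.6], [-0.05, 0.5, 0.2, 0, 0, 0, 0.6], [-0.05, 0.5, 0.2, 0, 0, 0, 0.6], [-0.05, 0.5, 0.2, 0, 0, 0, 0.6], [-0.05, 0.5, 0.2, 0, 0, 0, 0.6], [-0.05, 0.5, 0.2, 0, 0, 0, 0.6], [-0.05, 0.45, 0.2, 0, 0, 0, 0.6], [0, 0, 0, 0, 0, 0, 0.6]]}}

```text
t: 11.2
ee_pos: [0.4377, -0.3841, 0.2138]
ee_rot: [[0.978, -0.21, -0.003], [-0.21, -0.978, 0.002], [-0.003, -0.001, -1.0]]
force: [-0.5, -0.0, -0.5]
gripper_width: 0.0513
grasp_force: 0.0
```

Run:
```python
from h import *
plan([np.array([.44,-.385,.102])],-12)
f=grab('wrist','w2.png');W=pts(f).reshape(-1,3)
m=(W[:,2]>.105)&(W[:,2]<.125)&(np.hypot(W[:,0]-.44,W[:,1]+.385)<.13);p=W[m]
d=np.array([np.cos(np.radians(-12)),np.sin(np.radians(-12))]);n=np.array([-d[1],d[0]])
q=p[:,:2]-[.44,-.385];s=q@d;t=q@n
for a in range(-10,10,2):
    k=(s>a/100)&(s<a/100+.02)
    if k.sum()>5: print(a,k.sum(),np.percentile(t[k],[3,50,97]).round(4),np.median(p[k,2]).round(4))
print(s.min(),s.max())
```

```text
p [ 0.4377 -0.3841  0.2138] turn/6 [-0.013  0.033 -0.025] w 0.0513 F [-0.5 -0.  -0.5] t 11.2
-> [ 0.44  -0.385  0.102] [0.05 0.01 2.24]
-10 448 [-0.0239 -0.0022  0.0182] 0.1145
-8 326 [-0.0096 -0.0022  0.0052] 0.1151
-6 363 [-0.0104 -0.0022  0.005 ] 0.115
-4 377 [-0.0103 -0.0031  0.0049] 0.115
-2 395 [-0.0101 -0.0031  0.0047] 0.115
0 439 [-0.0099 -0.0022  0.0054] 0.115
2 456 [-0.0097 -0.0022  0.0052] 0.115
4 484 [-0.0096 -0.0022  0.005 ] 0.1149
6 546 [-0.0101 -0.0022  0.0049] 0.1149
8 848 [-0.0244 -0.0022  0.0199] 0.113
-0.10288588879198987 0.09665277510520923
```

View pics/w2.png

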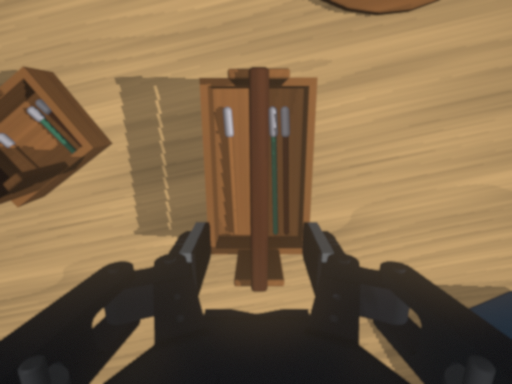

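The wrist view shows the handle at column 260, between fingertips at columns 195 and 317. I'm descending to grip it.

{"op": "servo_tool", "data": {"targets": [[0.02, 0.04, 0.2, 0, 0, 0, 0.6], [0, 0, 0.4, 0, 0, 0, 0.6], [0, 0, 0.5, 0, 0, 0, 0.6], [0, 0, 0.5, 0, 0, 0, 0.6], [0, 0, 0.4, 0, 0, 0, 0.6], [0, 0, 0.24, 0, 0, 0, 0.6], [0, 0, 0, 0, 0, 0, 0.6]]}}

```text
t: 11.95
ee_pos: [0.4392, -0.3833, 0.1022]
ee_rot: [[0.978, -0.207, -0.003], [-0.207, -0.978, 0.003], [-0.003, -0.002, -1.0]]
force: [-0.5, -0.7, -0.1]
gripper_width: 0.0513
grasp_force: 0.0
```

Run:
```python
from h import *
plan([np.array([.439,-.386,.102])],-12)
```

```text
p [ 0.4392 -0.3833  0.1022] turn/6 [-0.021  0.032  0.009] w 0.0513 F [-0.5 -0.7 -0.1] t 11.95
-> [ 0.439 -0.386  0.102] [0.01 0.05 0.  ]
```

{"op": "servo_tool", "data": {"targets": [[0, 0, 0, 0, 0, 0, 0.3], [0, 0, 0, 0, 0, 0, 0.25], [0, 0, 0, 0, 0, 0, 0.2], [0, 0, 0, 0, 0, 0, 0.1], [0, 0, 0, 0, 0, 0, 0], [0, 0, 0, 0, 0, 0, 0], [0, 0, 0, 0, 0, 0, 0], [0, 0, 0, 0, 0, 0, 0]], "grip_force": 80}}

```text
t: 12.75
ee_pos: [0.4408, -0.3866, 0.1059]
ee_rot: [[0.978, -0.208, 0.002], [-0.208, -0.978, -0.003], [0.003, 0.002, -1.0]]
force: [-1.2, -3.8, 5.5]
gripper_width: 0.0146
grasp_force: 78.9
```

Run:
```python
from h import *
plan([np.array([.439,-.386,.102])],-12)
```

```text
p [ 0.4408 -0.3866  0.1059] turn/6 [ 0.022 -0.027 -0.003] w 0.0146 F [-1.2 -3.8  5.5] t 12.75
-> [ 0.439 -0.386  0.102] [-0.04 -0.01  0.08]
```

{"op": "servo_tool", "data": {"targets": [[0, 0, -0.1, 0, 0, 0, 0], [0, 0, -0.2, 0, 0, 0, 0], [0, 0, -0.4, 0, 0, 0, 0], [0, 0, -0.5, 0, 0, 0, 0], [0, 0, -0.6, 0, 0, 0, 0], [0, 0, -0.6, 0, 0, 0, 0], [0, 0, -0.6, 0, 0, 0, 0], [0, 0, -0.5, 0, 0, 0, 0], [0, 0, -0.4, 0, 0, 0, 0], [0, 0, -0.2, 0, 0, 0, 0]]}}

```text
t: 13.75
ee_pos: [0.4402, -0.3849, 0.3112]
ee_rot: [[0.978, -0.208, 0.001], [-0.208, -0.978, -0.001], [0.001, 0.0, -1.0]]
force: [-0.1, 0.3, -4.1]
gripper_width: 0.0146
grasp_force: 78.4
```

Run:
```python
from h import *
plan([np.array([.5,-.2,.31]),np.array([.48,0,.31]),world(0,0,.31)],107.42);print(monitor.observe()['torque'])
f=grab('wrist','w3.png');grab('scene','s3.png')
```

```text
p [ 0.4402 -0.3849  0.3112] turn/6 [ 1.6000e-02 -5.0000e-03 -1.9903e+01] w 0.0146 F [-0.1  0.3 -4.1] t 13.75
-> [ 0.5  -0.2   0.31] [3.17 2.25 0.02]
-> [0.48 0.   0.31] [3.94 0.82 0.  ]
-> [0.4485 0.1942 0.31  ] [3.89 0.56 0.  ]
[ 0.00489529 -0.06953885  0.01312457]
```

View pics/s3.png

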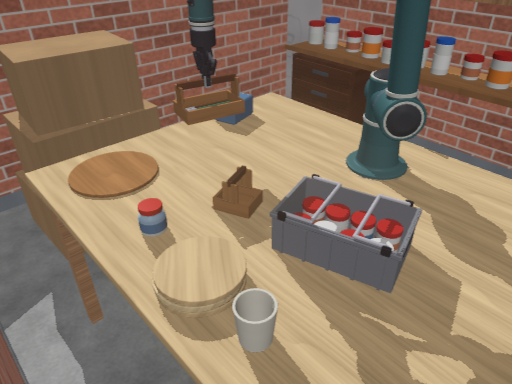

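The carrier hangs level at (208,100) in the scene view, and both bails are flat. I'm turning and then carrying it across.

{"op": "servo_tool", "data": {"targets": [[0, 0, 0, 0, 0, -0.2, 0], [0, 0, 0, 0, 0, -0.4, 0], [0, 0, 0, 0, 0, -0.6, 0], [0, 0, 0, 0, 0, -0.8, 0], [0, 0, 0, 0, 0, -0.8, 0], [0, 0, 0, 0, 0, -0.8, 0], [0, 0, 0, 0, 0, -0.8, 0], [0, 0, 0, 0, 0, -0.8, 0], [0, 0, 0, 0, 0, -0.8, 0], [0, 0, 0, 0, 0, -0.8, 0]]}}

```text
t: 14.85
ee_pos: [0.4391, -0.3843, 0.3066]
ee_rot: [[0.874, 0.485, -0.003], [0.485, -0.874, 0.003], [-0.001, -0.004, -1.0]]
force: [-0.2, 0.1, -5.0]
gripper_width: 0.0147
grasp_force: 78.3
```

{"op": "servo_tool", "data": {"targets": [[0, 0, 0, 0, 0, -0.8, 0], [0, 0, 0, 0, 0, -0.8, 0], [0, 0, 0, 0, 0, -0.8, 0], [0, 0, 0, 0, 0, -0.8, 0], [0, 0, 0, 0, 0, -0.8, 0], [0, 0, 0, 0, 0, -0.8, 0], [0, 0, 0, 0, 0, -0.8, 0], [0, 0, 0, 0, 0, -0.8, 0], [0, 0, 0, 0, 0, -0.8, 0], [0, 0, 0, 0, 0, -0.8, 0]]}}

```text
t: 15.85
ee_pos: [0.4391, -0.3843, 0.3066]
ee_rot: [[0.224, 0.975, -0.003], [0.975, -0.224, 0.003], [0.002, -0.004, -1.0]]
force: [-0.2, 0.1, -3.8]
gripper_width: 0.0146
grasp_force: 78.3
```

{"op": "servo_tool", "data": {"targets": [[0, 0, 0, 0, 0, -0.8, 0], [0, 0, 0, 0, 0, -0.8, 0], [0, 0, 0, 0, 0, -0.8, 0], [0, 0, 0, 0, 0, -0.8, 0], [0, 0, 0, 0, 0, -0.6, 0], [0, 0, 0, 0, 0, -0.4, 0], [0, 0, 0, 0, 0, -0.1, 0], [0, 0, 0, 0, 0, 0, 0]]}}

```text
t: 16.65
ee_pos: [0.4394, -0.3846, 0.3075]
ee_rot: [[-0.218, 0.976, -0.002], [0.976, 0.218, 0.002], [0.003, -0.002, -1.0]]
force: [0.1, -0.1, -2.6]
gripper_width: 0.0144
grasp_force: 78.3
```

Run:
```python
from h import *
plan([np.array([.5,-.2,.31]),np.array([.48,0,.31]),world(0,0,.31)],107.42)
```

```text
p [ 0.4394 -0.3846  0.3075] turn/6 [-0.015 -0.025 -0.806] w 0.0144 F [ 0.1 -0.1 -2.6] t 16.65
-> [ 0.5  -0.2   0.31] [ 3.16  2.26 -0.05]
-> [0.48 0.   0.31] [3.94 0.82 0.  ]
-> [0.4485 0.1942 0.31  ] [3.89 0.56 0.  ]
```

{"op": "servo_tool", "data": {"targets": [[0, 0, 0, 0, 0, -0.4, 0], [0, 0, 0, 0, 0, -0.41, 0], [0.15, 0.1, 0, 0, 0, 0, 0], [0.3, 0.22, 0, 0, 0, 0, 0], [0.4, 0.28, 0, 0, 0, 0, 0], [0.4, 0.28, 0, 0, 0, 0, 0], [0.4, 0.28, 0, 0, 0, 0, 0], [0.4, 0.28, 0, 0, 0, 0, 0], [0.4, 0.28, 0, 0, 0, 0, 0], [0.4, 0.28, 0, 0, 0, 0, 0]]}}

```text
t: 17.65
ee_pos: [0.4928, -0.2166, 0.3092]
ee_rot: [[-0.3, 0.954, 0.0], [0.954, 0.3, 0.001], [0.001, 0.0, -1.0]]
force: [0.5, 0.2, -4.2]
gripper_width: 0.0148
grasp_force: 78.3
```

{"op": "servo_tool", "data": {"targets": [[0.4, 0.22, 0, 0, 0, 0, 0], [0.4, 0.12, 0, 0, 0, 0, 0], [0.4, 0.1, 0, 0, 0, 0, 0], [0.4, 0.1, 0, 0, 0, 0, 0], [0.4, 0.1, 0, 0, 0, 0, 0], [0.4, 0.1, 0, 0, 0, 0, 0], [0.4, 0.1, 0, 0, 0, 0, 0], [0.4, 0.1, 0, 0, 0, 0, 0], [0.4, 0.1, 0, 0, 0, 0, 0], [0.4, 0.08, 0, 0, 0, 0, 0]]}}

```text
t: 18.65
ee_pos: [0.4853, -0.0094, 0.3092]
ee_rot: [[-0.3, 0.954, -0.0], [0.954, 0.3, 0.001], [0.001, 0.0, -1.0]]
force: [-0.6, -1.0, -3.9]
gripper_width: 0.0144
grasp_force: 78.3
```

Run:
```python
from h import *
plan([world(0,0,.31)],107.42)
```

```text
p [ 0.4853 -0.0094  0.3092] turn/6 [ 0.002 -0.008  0.002] w 0.0144 F [-0.6 -1.  -3.9] t 18.65
-> [0.4485 0.1942 0.31  ] [ 4.1   0.52 -0.02]
```

{"op": "servo_tool", "data": {"targets": [[0.4, 0.05, 0, 0, 0, 0, 0], [0.4, 0.05, 0, 0, 0, 0, 0], [0.4, 0.05, 0, 0, 0, 0, 0], [0.4, 0.05, 0, 0, 0, 0, 0], [0.4, 0.05, 0, 0, 0, 0, 0], [0.4, 0.05, 0, 0, 0, 0, 0], [0.4, 0.05, 0, 0, 0, 0, 0], [0.4, 0.05, 0, 0, 0, 0, 0], [0.4, 0.05, 0, 0, 0, 0, 0], [0.3, 0.03, 0, 0, 0, 0, 0]]}}

```text
t: 19.65
ee_pos: [0.449, 0.1838, 0.3092]
ee_rot: [[-0.3, 0.954, -0.0], [0.954, 0.3, 0.001], [0.001, -0.0, -1.0]]
force: [0.0, 0.4, -3.9]
gripper_width: 0.0145
grasp_force: 78.3
```

{"op": "servo_tool", "data": {"targets": [[0.1, 0, 0, 0, 0, 0, 0], [0, 0, 0, 0, 0, 0, 0], [0, 0, 0, 0, 0, 0, 0]]}}

```text
t: 19.95
ee_pos: [0.4486, 0.1862, 0.3092]
ee_rot: [[-0.3, 0.954, -0.0], [0.954, 0.3, -0.0], [-0.0, -0.0, -1.0]]
force: [0.2, -0.3, -3.9]
gripper_width: 0.0145
grasp_force: 78.3
```

Run:
```python
from h import *
plan([world(0,0,.31)],107.42)
a=grab('top','t4.png');W=pts(a);I=a['frame'].astype(int)
w=W[100:300,60:280].reshape(-1,3);i=I[100:300,60:280].reshape(-1,3);c=crate(w)
m=(c[:,2]>.225)&(c[:,2]<.255)&(abs(c[:,1])<.14)&(abs(c[:,0])<.09)
def rect(p): (q,s,a)=cv2.minAreaRect(p[:,:2].astype(np.float32));return np.round(q,4),np.round(s,4),round(a,2),len(p)
print('tray',m.sum(),rect(c[m]),c[m].min(0),c[m].max(0))
w=w[m]
# tilt: fit plane of tray rim
k=(c[m][:,2]>.235);A=np.c_[c[m][k][:,:2],np.ones(k.sum())];print(np.linalg.lstsq(A,c[m][k][:,2],rcond=None)[0])
```

```text
p [0.4486 0.1862 0.3092] turn/6 [-0.001  0.004  0.008] w 0.0145 F [ 0.2 -0.3 -3.9] t 19.95
-> [0.4485 0.1942 0.31  ] [ 0.15  0.05 -0.02]
tray 657 (array([-0.   , -0.011]), array([0.201 , 0.1208]), 89.92, 657) [-0.06036812 -0.11148759  0.22503919] [0.06035188 0.0896118  0.25494319]
[-0.00576558 -0.00641789  0.24479046]
```

View pics/t4.png

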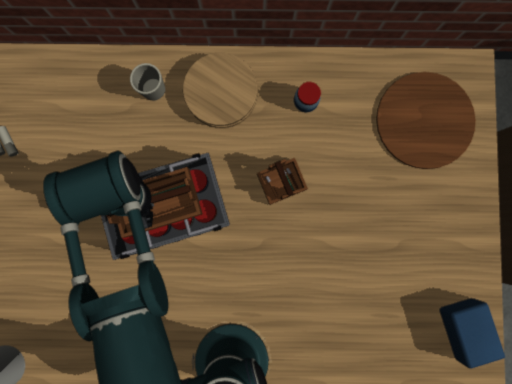

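The top view shows the carrier over the crate at about (165,200), level, aligned, and 11 mm short along the crate's length. I'm correcting that and lowering.

{"op": "servo_tool", "data": {"targets": [[0.1, 0, 0, 0, 0, 0, 0], [0.12, 0, 0.1, 0, 0, 0, 0], [0, 0, 0.2, 0, 0, 0, 0], [0, 0, 0.25, 0, 0, 0, 0], [0, 0, 0.25, 0, 0, 0, 0], [0, 0, 0.25, 0, 0, 0, 0], [0, 0, 0.15, 0, 0, 0, 0], [0, 0, 0.08, 0, 0, 0, 0], [0, 0, 0, 0, 0, 0, 0], [0, 0, 0, 0, 0, 0, 0]]}}

```text
t: 21.0
ee_pos: [0.446, 0.1969, 0.2457]
ee_rot: [[-0.3, 0.954, 0.001], [0.954, 0.3, 0.0], [0.0, 0.001, -1.0]]
force: [-0.2, -0.5, -4.8]
gripper_width: 0.0145
grasp_force: 78.3
```

```bash
cat > m.py <<'E'
from h import *
import sys
z=float(sys.argv[1]) # expected underside
plan([world(0,0,z+.1064)],107.42)
W=pts(grab('top'));c=crate(W[100:300,60:280].reshape(-1,3))
m=(c[:,2]>z+.036)&(c[:,2]<z+.05)&(abs(c[:,1])<.14)&(abs(c[:,0])<.09);p=c[m]
(q,s,a)=cv2.minAreaRect(p[:,:2].astype(np.float32));print(np.round(q,4),np.round(s,4),round(a,2),len(p))
A=np.c_[p[:,:2],np.ones(len(p))];print(np.linalg.lstsq(A,p[:,2],rcond=None)[0],np.median(p[:,2]))
E
python3 m.py .139
```

```text
p [0.446  0.1969 0.2457] turn/6 [ 0.007 -0.     0.005] w 0.0145 F [-0.2 -0.5 -4.8] t 21.0
-> [0.4485 0.1942 0.2454] [-0.07  0.03  0.01]
[ 0.0009 -0.0004] [0.1206 0.1996] 0.08 474
[ 0.00323835 -0.00095782  0.18197675] 0.18216823445371863
```

{"op": "servo_tool", "data": {"targets": [[0, 0, 0.03, 0, 0, 0, 0], [0, 0, 0.03, 0, 0, 0, 0], [0, 0, 0.03, 0, 0, 0, 0], [0, 0, 0.02, 0, 0, 0, 0], [0, 0, 0.02, 0, 0, 0, 0], [0, 0, 0.02, 0, 0, 0, 0], [0, 0, 0, 0, 0, 0, 0], [0, 0, 0, 0, 0, 0, 0]]}}

```text
t: 21.85
ee_pos: [0.4457, 0.1968, 0.2377]
ee_rot: [[-0.3, 0.954, -0.0], [0.954, 0.3, -0.0], [-0.0, -0.0, -1.0]]
force: [-0.3, 0.6, -4.2]
gripper_width: 0.0144
grasp_force: 78.3
```

{"op": "servo_tool", "data": {"targets": [[0, 0, 0.01, 0, 0, 0, 0], [0, 0, 0.01, 0, 0, 0, 0], [0, 0, 0, 0, 0, 0, 0]]}}

```text
t: 22.15
ee_pos: [0.4458, 0.1969, 0.237]
ee_rot: [[-0.3, 0.954, 0.0], [0.954, 0.3, 0.0], [0.0, 0.0, -1.0]]
force: [0.3, -0.4, -2.9]
gripper_width: 0.0144
grasp_force: 78.5
```

{"op": "servo_tool", "data": {"targets": [[0, 0, 0.01, 0, 0, 0, 0], [0, 0, 0.01, 0, 0, 0, 0], [0, 0, 0, 0, 0, 0, 0]]}}

```text
t: 22.45
ee_pos: [0.446, 0.1968, 0.2368]
ee_rot: [[-0.3, 0.954, 0.001], [0.954, 0.3, 0.0], [-0.0, 0.001, -1.0]]
force: [-1.6, -2.9, 5.5]
gripper_width: 0.0145
grasp_force: 79.5
```

Contact made; releasing gently.

{"op": "servo_tool", "data": {"targets": [[0, 0, 0, 0, 0, 0, 0], [0, 0, 0, 0, 0, 0, 0], [0, 0, 0, 0, 0, 0, 0.2], [0, 0, 0, 0, 0, 0, 0.25], [0, 0, 0, 0, 0, 0, 0.35], [0, 0, 0, 0, 0, 0, 0.45], [0, 0, 0, 0, 0, 0, 0.5], [0, 0, 0, 0, 0, 0, 0.5]], "grip_force": 20}}

```text
t: 23.25
ee_pos: [0.4457, 0.1969, 0.2357]
ee_rot: [[-0.3, 0.954, -0.0], [0.954, 0.3, 0.0], [0.0, -0.0, -1.0]]
force: [-0.5, 0.3, -0.2]
gripper_width: 0.043
grasp_force: 0.0
```

```bash
python3 m.py .131
```

```text
p [0.4457 0.1969 0.2357] turn/6 [-0.001 -0.001  0.005] w 0.043 F [-0.5  0.3 -0.2] t 23.25
-> [0.4485 0.1942 0.2374] [-0.07  0.04 -0.03]
[0.0007 0.0002] [0.1204 0.2012] 0.22 462
[-0.00531988 -0.00115124  0.17305867] 0.17308123546944998
```

{"op": "servo_tool", "data": {"targets": [[0, 0, -0.1, 0, 0, 0, 0.5], [0, 0, -0.2, 0, 0, 0, 0.5], [0, 0, -0.4, 0, 0, 0, 0.5], [0, 0, -0.6, 0, 0, 0, 0.5], [0, 0, -0.6, 0, 0, 0, 0.5], [0, 0, -0.6, 0, 0, 0, 0.5], [0, 0, -0.4, 0, 0, 0, 0.5], [0, 0, 0, 0, 0, 0, 0.5], [0, 0, 0, 0, 0, 0, 0.5]]}}

```text
t: 24.2
ee_pos: [0.4458, 0.1969, 0.3814]
ee_rot: [[-0.3, 0.954, 0.001], [0.954, 0.3, 0.001], [0.0, 0.002, -1.0]]
force: [-0.5, 0.4, -0.6]
gripper_width: 0.0431
grasp_force: 0.0
```

```bash
python3 m.py .131; python3 -c "
from h import *
grab('scene','s9.png')"
```

```text
p [0.4458 0.1969 0.3814] turn/6 [ 0.014 -0.001  0.005] w 0.0431 F [-0.5  0.4 -0.6] t 24.2
-> [0.4485 0.1942 0.2374] [-0.07  0.03  2.88]
[ 0.0007 -0.0038] [0.1206 0.1931] 0.08 496
[ 0.00098839 -0.00155934  0.17314603] 0.17320563264609787
```

View pics/s9.png

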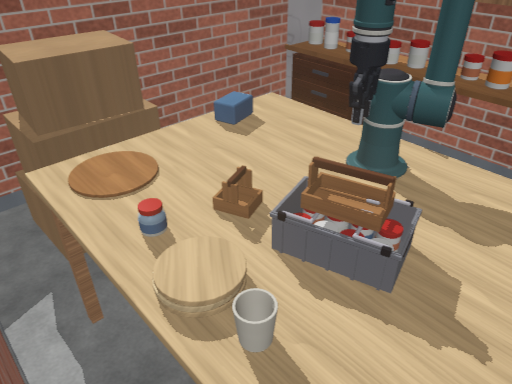

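The carrier sits level and centred on both bails around (348,205), and the gripper is clear. The 193 mm length in the last reading is the arm hiding one end, so I'm handing in.

```bash
python3 -c "
from cell import ctrl
print(ctrl.finish_job())"
```

```text
the job is handed in; nothing more can be done
None
```

The job is handed in at about 24 s: the outer bail lies flat, the long carrier rests level on both bails within about 1 mm of centre and along the crate's length, and the short carrier was not touched.

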